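# Put the light-sensitive emulsion away in the push-to-open drawer

## Task

Put the black pot with the green lid away in the drawer of the little grey light-tight cabinet: the drawer has no handle, so press its yellow front until the catch lets go and it springs out, stand the pot in it upright, then press the drawer shut until it stays shut by itself. Press gently, feeling for the soft stop instead of forcing it, set the pot down without dropping or tipping it, and leave the other pots and the squeegee where they are.

Things in the scene. Friction and masses are not known exactly. Their poses are not given: they have to be found in the camera images.
- cabinet: low grey steel cabinet fixed to the table, 250 mm deep, 200 mm wide, 96 mm high, with a yellow panel on top, open at the front where the drawer slides in. Origin: on the table, under the middle of its front face; x runs level into the cabinet (away from its front), z up
- drawer (a joint): how far the drawer stands out of its caught (shut) place, in m: about 0 caught, 0.095 fully out, negative while pressed in past it (-0.030 at most). Push-push catch: pressed in from 0 to a soft buffer and let go, it springs out; pushed in from out to the same buffer and let go, it returns to 0 and stays. The buffer lies 11 to 24 mm past 0: it differs each time and cannot be seen
- drawer_front (a point): middle of the outer face of the drawer's yellow front (178 mm wide, from 12 to 82 mm above the table, 24 mm thick), 34 mm in front of the cabinet's face when caught. Axes as the cabinet: press along +x. Its spring pushes out with 4 N when out, 7 to 9 N when shut; the buffer adds 14 N per mm, and the catch has switched when it is felt. Pressed less deep, nothing switches. Over 22 N harms it
- drawer_floor (a point): middle of the drawer's inner floor, 16 mm above the table; moves with the drawer, axes as the cabinet. Inside, the drawer is 111 mm long (x; the front's inner face lies 55.5 mm to -x of this point) and 168 mm wide (y); side walls rise 14 mm above this floor, the front 66 mm. Fully out, the first 105 mm behind the front's inner face are clear of the cabinet and open above
- emulsion_pot: closed black pot with a green lid, the one to put away: round, 46 mm across, 56 mm tall, about 0.14 kg. Origin: centre of its underside, z up
- red_pot: closed red ink pot with a white lid, same size; leave it alone. Origin: centre of its underside
- blue_pot: closed blue ink pot with a white lid, same size; leave it alone. Origin: centre of its underside
- squeegee: printing squeegee lying flat: wooden bar 34 x 180 mm, 24 mm high, with a black rubber blade; leave it alone. Origin: under the middle of the bar, long side along its y
Mind the look-alikes: they are no part of the job. What is meant by the emulsion_pot is not orange, and is the smaller of those in its own colour.

How it is judged (in metres and radians):
On the way, in this order (a step that is already met when the one before it is completed fails the run):
1. the catch has let go and the drawer stands fully out (value of joint drawer above 0.085 m), for 0.2 s.
2. the black pot stands in the open drawer, let go (value of joint drawer above 0.06 m and x of emulsion_pot in the frame of drawer_floor between -0.055 and 0.055 m and y of emulsion_pot in the frame of drawer_floor between -0.085 and 0.085 m and z of emulsion_pot in the frame of drawer_floor below 0.006 m and angle between emulsion_pot's own z axis and vertical below 0.15 rad and contact force between the fingers and emulsion_pot below 0.1 N), for 0.2 s.
At the end, for the whole second after the job is handed in: The drawer is caught shut (within -5 to 6 mm of its caught position) and stays so by itself; the black pot stands upright (within 0.15 rad) and still on the drawer's floor; the other pots and the squeegee are within 20 mm of where they were (value of joint drawer between -0.005 and 0.006 m and x of emulsion_pot in the frame of drawer_floor between -0.055 and 0.055 m and y of emulsion_pot in the frame of drawer_floor between -0.085 and 0.085 m and z of emulsion_pot in the frame of drawer_floor below 0.006 m and angle between emulsion_pot's own z axis and vertical below 0.15 rad and linear speed of emulsion_pot below 0.02 m/s and distance of each of red_pot, blue_pot, squeegee from where it was at the start of the episode below 0.02 m); the robot touches nothing.
It fails at once if the arm or its fingers push on the drawer with more than 22 N (contact force between any of the fingers, the arm and drawer above 22 N).
It fails at once if the black pot is tipped more than 0.5 rad (angle between emulsion_pot's own z axis and vertical above 0.5 rad).
It fails at once if the black pot is dropped (faster than 0.5 m/s while out of the fingers) (contact force between the fingers and emulsion_pot below 0.05 N and linear speed of emulsion_pot above 0.5 m/s).
It fails at once if another pot or the squeegee is moved more than 20 mm (distance of any of red_pot, blue_pot, squeegee from where it was at the start of the episode above 0.02 m).
It also fails if it takes over 70 s, if anything falls off the work surface, if the arm or the gripper's body presses on something with over 40 N, if the wrist force passes 120 N, or if a joint passes its speed limit or range.

## Robot

A 6-joint arm with a two-finger parallel gripper is mounted at the origin on the work surface. World frame = base frame: x ahead of the robot, y to its left, z up, the work surface at z = 0. Lengths are in mm, angles in rad, forces in N, time in s.
With the tool pointing down it reaches from about 275 to 750 mm from the base axis. Payload 10.2 kg.
Tool frame: the origin (TCP) lies midway between the tips of the shut fingers; the grasp point (between the pads) lies 19 mm behind it; z points along the fingers, y is the direction in which the jaws open and shut (so a half turn about z gives the same grasp; the last joint's range is limited). The gripper opens to 85 mm and grips with 20 to 120 N. Pads are 22 mm wide; open, the fingers measure 114 mm over their backs; the gripper's body (76 mm by 85 mm) begins 54 mm behind the grasp point. The pads swing forward as they close: fully open they stand 13 mm farther back than shut.
Start: joints at [1.103, 0.313, 1.498, -0, 1.331, -0.223], TCP at [127.253, 509.35, 231.294] pointing down, gripper open.
Joint ranges: [-2.94, 2.94], [-0.97, 2.17], [0.19, 2.56], [-1.23, 4.37], [0.02, 3.11], [-2.88, 2.88]. Speed limits (rad/s): [2.39, 2.39, 3.01, 3.14, 3.14, 3.14].

## Interface

Orientations are given as a unit quaternion [w, x, y, z].
In Python, from rig import ctrl, capture, calibration, order gives the robot as it stands.
- The arm moves only by the tool jog_arm, never from a script. Its argument "rows" is a list that holds one entry, the list of rows, each a list of 6 numbers: the shift along the tool's x, y, z as a fraction of full scale, then the turn, a rotation vector about the tool's x, y, z as a fraction of full scale. In form: [[[x, y, z, ax, ay, az], ...]]. A call has 1 to 8 rows; each row is the pose to reach, as a shift and turn from the pose commanded when the call began, along the tool's axes at that moment; what a row does not reach only later rows make up. Full scale, the value 1, is 0.15 m for a shift and pi/2 rad for a turn. A row lasts 1/12 s, in which the tool goes at most 41.7 mm and 7.16 degrees, less where a joint would pass 70% of its speed; a pose out of reach is approached as far as the arm can. A call with a number of a shift or a turn outside -1 to 1 is refused whole. A call with a gripper value outside its range is refused whole. "jaw" is the gripper command: -1 is fully open, 1 is shut, values between are in proportion, set as the call begins (left out, the last holds). The fingers move at their own pace and stop on an object; "grip_force" is the grip in N (left out, the last holds). Time passes only in rows, so rows that repeat a pose let the fingers close. It gives the time, the measured TCP pose, the force and the opening at its end, in the units of the state.
- ctrl.sense(): the state, without advancing time (a new reading comes with each control period).
- capture(name): name is "scene" or "top" or "wrist"; returns the picture (480x640x3 uint8, red, green, blue); there is no depth.
- calibration(name): a dict with "fov_y" (degrees; the focal length in pixels is half the picture's height over the tangent of half this angle, whatever the lens; pixels are square), "cx", "cy" (the principal point, pixels), "view" (4x4, takes a point from world to camera coordinates); the wrist camera has in their place "mount" (4x4, takes a point from camera to tool coordinates, whose origin is the TCP and whose axes are the flange's). Camera axes: x right, y down, z forward; pixel columns grow to the right and rows downward; lengths in mm; the calibration is good to about 2 mm. A picture is of the moment at which its call begins: read the wrist's pose just before it. calibration takes no time and is no camera call.
- order.finish_job(): hands the job in, once; it reports no verdict.
The state is a dict: "time_s": time; "joints": joint angles; "dq": joint speeds; "tau": joint torques, N m; "eef_pos": TCP position; "ee_rot": TCP orientation; "force": force on the tool from outside, world axes, zero at the start; "wrist_torque": the same for the moment, N m; "grip_width": opening from 0.0 (shut) to 1.0 (fully open).
Only numpy, scipy, OpenCV 4.12 (cv2) and the standard library are available. Lean on these libraries where they do the work, as an engineer would, in place of code of your own. Each camera call takes 0.05 s, during which the arm holds its last target.

## Working session

There is one attempt and no reset: what is moved stays moved. The work goes in short steps, Python scripts to look and compute and a tool call to move; the robot and the scene stay as the last step left them, time stands still between calls to the robot, and variables do not carry over. Pictures are saved under pics/ and viewed, and the job is handed in when it is done.

Besides the shell and the picture viewer there is one more tool, called after "Emit:" as name(argument=value, ...) on one line, values as JSON. jog_arm: Moves the arm, as the interface text tells. Shift numbers are shares of 0.15 m and turn numbers shares of pi/2 rad, none past 1 either way. Its arguments: {"type":"object","properties":{"rows":{"type":"array","items":{"type":"array","items":{"type":"array","items":{"type":"number"}}}},"jaw":{"type":"number"},"grip_force":{"type":"number"}},"required":["rows"]}

```bash
mkdir -p pics; ls; python3 - <<'E'
from rig import ctrl, capture, calibration, order
import cv2
for n in("scene","top","wrist"):
    if n=="wrist": s=ctrl.sense();print(s)
    im=capture(n);cv2.imwrite(f"pics/{n}0.png",im[:,:,::-1]);print(n,calibration(n))
E
```

```text
pics
scene {'fov_y': 44.336819026447884, 'cx': 330.88793460175884, 'cy': 237.50167344703817, 'view': array([[ 1.58491070e-01,  9.87354802e-01, -3.32809660e-03,
        -1.69585589e+02],
       [ 8.23304422e-01, -1.34016684e-01, -5.51551772e-01,
        -4.59757694e+02],
       [-5.45023311e-01,  8.46759940e-02, -8.34134022e-01,
         1.22477535e+03],
       [ 0.00000000e+00,  0.00000000e+00,  0.00000000e+00,
         1.00000000e+00]])}
top {'fov_y': 46.65175226004725, 'cx': 324.9469269975653, 'cy': 244.84430359169605, 'view': array([[-2.77687176e-02, -9.99017762e-01, -3.45312933e-02,
         9.63360955e+01],
       [-9.96343792e-01,  3.04534766e-02, -7.98225152e-02,
         5.90747344e+02],
       [ 8.07957084e-02,  3.21884709e-02, -9.96210799e-01,
         1.06513537e+03],
       [ 0.00000000e+00,  0.00000000e+00,  0.00000000e+00,
         1.00000000e+00]])}
{'time_s': 0.1, 'joints': array([ 1.10261822e+00,  3.13397231e-01,  1.49833961e+00, -6.94921869e-06,
        1.33100222e+00, -2.23411596e-01]), 'dq': array([-5.96590483e-04, -9.82963482e-05, -1.38278913e-03, -1.52815858e-03
[... 210 characters left out ...]
0586, 230.79876635]), 'ee_rot': array([-1.91110354e-04,  1.22077143e-01,  9.92520449e-01, -5.40420337e-04]), 'force': array([-0.49390392, -0.60399531,  0.053834  ]), 'wrist_torque': array([-0.03336513, -0.00115924,  0.02048077]), 'grip_width': 0.9969117830038462}
wrist {'fov_y': 69.8941190232763, 'cx': 318.14795814035955, 'cy': 244.29784599998197, 'mount': array([[ 1.58255665e-04, -9.56223038e-01, -2.92638815e-01,
         7.43391663e+01],
       [ 9.99999885e-01,  1.88634825e-05,  4.79150213e-04,
         9.45122864e-01],
       [-4.52654285e-04, -2.92638857e-01,  9.56222931e-01,
        -1.42419306e+02],
       [ 0.00000000e+00,  0.00000000e+00,  0.00000000e+00,
         1.00000000e+00]])}
```

View pics/scene0.png

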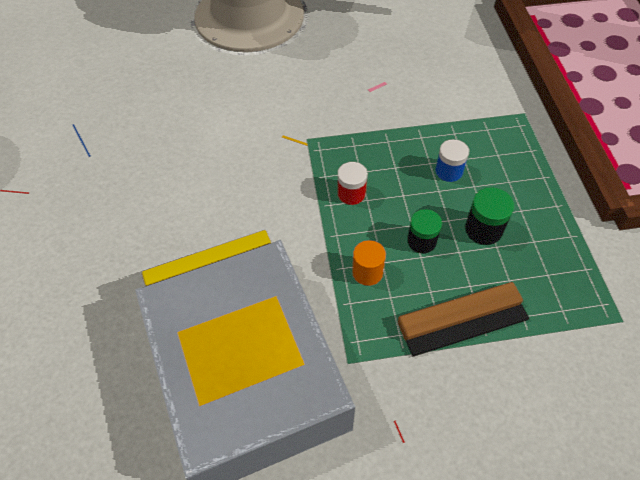

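View pics/top0.png

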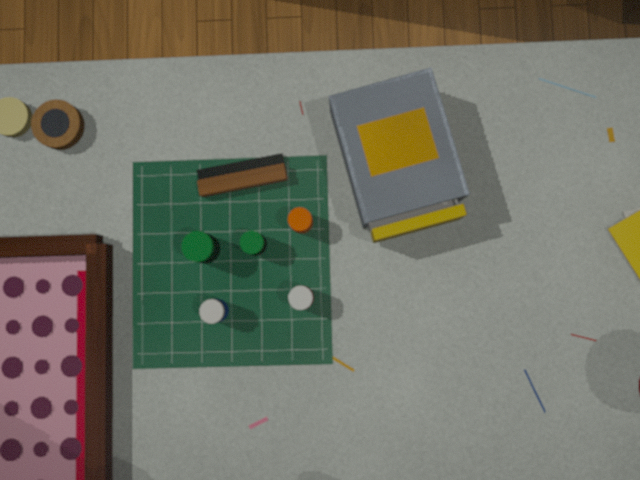

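View pics/wrist0.png

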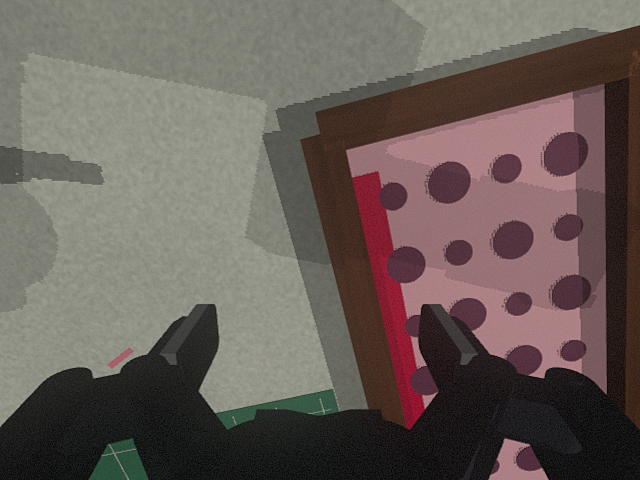

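Candidates for the pot are the small black pot with a green lid (scene 425,231; top 252,243), the large black and green one (scene 490,215; top 198,246) and the orange one (scene 369,263; top 300,219). By the description it is the small one. I'll check a crop and measure.

```bash
cat > h.py <<'E'
import numpy as np, cv2
from rig import ctrl, capture, calibration, order
from scipy.spatial.transform import Rotation as R
def save(im,n): cv2.imwrite(f"pics/{n}.png",im[:,:,::-1])
def ray(name,uv,C=None,V=None):
    C=C or calibration(name); f=240/np.tan(np.radians(C["fov_y"])/2)
    d=np.array([(uv[0]-C["cx"])/f,(uv[1]-C["cy"])/f,1.])
    V=C["view"] if V is None else V
    return -V[:3,:3].T@V[:3,3], V[:3,:3].T@d
def onz(name,uv,z,V=None):
    o,d=ray(name,uv,V=V); return o+d*(z-o[2])/d[2]
def proj(name,p,V=None):
    C=calibration(name); f=240/np.tan(np.radians(C["fov_y"])/2)
    V=C["view"] if V is None else V
    q=V[:3,:3]@np.asarray(p)+V[:3,3]; return q[:2]/q[2]*f+[C["cx"],C["cy"]]
def tool(s=None):
    s=s or ctrl.sense(); q=s["ee_rot"]; return np.array(s["eef_pos"]),R.from_quat([q[1],q[2],q[3],q[0]]).as_matrix()
def wristV():
    p,r=tool(); M=np.array(calibration("wrist")["mount"]); T=np.eye(4);T[:3,:3]=r;T[:3,3]=p
    return np.linalg.inv(T@M)
def blobs(im,lo,hi,amin=60):
    h=cv2.cvtColor(im,cv2.COLOR_RGB2HSV); m=cv2.inRange(h,lo,hi)
    n,l,st,c=cv2.connectedComponentsWithStats(m); 
    return [(st[i],c[i],(l==i).astype(np.uint8)) for i in range(1,n) if st[i][4]>=amin]
E
cat > a.py <<'E'
from h import *
for n in("scene","top"):
    im=cv2.imread(f"pics/{n}0.png")[:,:,::-1].copy()
    for nm,lo,hi in(("green",(55,180,80),(75,255,255)),("yel",(20,180,100),(32,255,255)),("or",(8,200,150),(17,255,255)),("white",(0,0,170),(180,30,255))):
        for st,c,m in blobs(im,lo,hi,150):
            if st[4]>20000: continue
            ct=max(cv2.findContours(m,0,2)[0],key=cv2.contourArea)
            r=cv2.minAreaRect(ct); b=cv2.boxPoints(r)
            print(n,nm,st,c.round(1), onz(n,c,{"yel":96}.get(nm,56))[:2].round(1))
            if nm=="yel":
                for z in(96,82): print(z,[onz(n,p,z)[:2].round(0).tolist() for p in b], b.round(0).tolist())
    if n=="scene": save(cv2.resize(im[180:280,330:530],None,fx=4,fy=4),"crop0")
    else: save(cv2.resize(im[50:260,310:510],None,fx=2.8,fy=2.8),"crop1")
E
python3 a.py
```

```text
scene green [ 473  187   41   38 1019] [493.9 204.1] [587.9 325.6]
scene green [411 209  31  30 620] [426.4 222.5] [604.4 217.3]
scene yel [ 142  230  128   56 1897] [204.9 257.4] [ 638.5 -101.1]
96 [[647.0, -186.0], [606.0, -16.0], [630.0, -12.0], [669.0, -179.0]] [[141.0, 271.0], [266.0, 229.0], [270.0, 243.0], [145.0, 285.0]]
82 [[638.0, -189.0], [596.0, -17.0], [621.0, -13.0], [661.0, -183.0]] [[141.0, 271.0], [266.0, 229.0], [270.0, 243.0], [145.0, 285.0]]
scene yel [ 178  297  126  109 8146] [238.8 349.9] [777.8 -66. ]
96 [[744.0, -146.0], [710.0, -11.0], [811.0, 10.0], [838.0, -116.0]] [[172.0, 334.0], [277.0, 294.0], [304.0, 366.0], [199.0, 405.0]]
82 [[737.0, -149.0], [702.0, -12.0], [805.0, 10.0], [834.0, -119.0]] [[172.0, 334.0], [277.0, 294.0], [304.0, 366.0], [199.0, 405.0]]
scene or [354 241  31  44 843] [370.7 257.5] [650.6 124.6]
scene white [441 140  28  21 477] [454.4 149.9] [473.5 296.7]
scene white [338 162  30  24 531] [352.5 173. ] [494.4 126.7]
top green [182 231  30  31 667] [196.5 245.8] [596.4 324.6]
top green [239 232  24  22 362] [250.6 242.3] [600.1 220.1
[... 359 characters left out ...]
35 1099] [418.7 221.9] [624.3 -95.7]
96 [[614.0, -8.0], [656.0, -177.0], [634.0, -182.0], [592.0, -14.0]] [[371.0, 229.0], [463.0, 203.0], [466.0, 215.0], [374.0, 241.0]]
82 [[615.0, -9.0], [658.0, -180.0], [636.0, -185.0], [593.0, -15.0]] [[371.0, 229.0], [463.0, 203.0], [466.0, 215.0], [374.0, 241.0]]
top yel [ 610  212   30   65 1027] [629.2 239.1] [ 581.1 -471. ]
96 [[631.0, -440.0], [630.0, -492.0], [515.0, -483.0], [516.0, -432.0]] [[610.0, 212.0], [639.0, 212.0], [639.0, 276.0], [610.0, 276.0]]
82 [[633.0, -447.0], [631.0, -499.0], [515.0, -491.0], [516.0, -439.0]] [[610.0, 212.0], [639.0, 212.0], [639.0, 276.0], [610.0, 276.0]]
top or [289 208  22  22 379] [299.2 218.7] [642.5 125.9]
```

```bash
ls pics
```

```text
crop0.png
crop1.png
scene0.png
top0.png
wrist0.png
```

View pics/crop0.png

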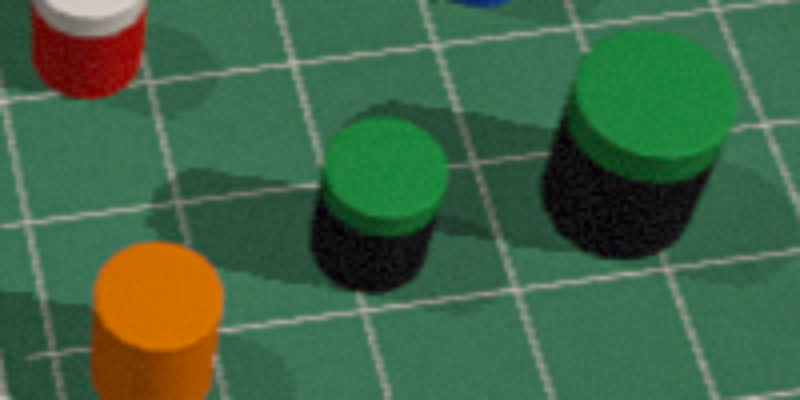

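View pics/crop1.png

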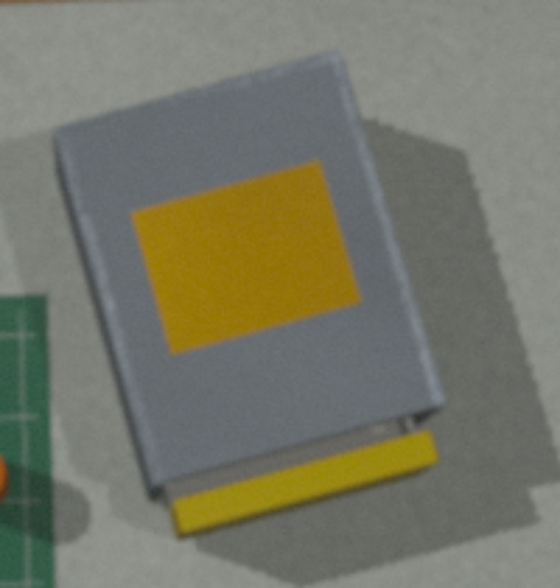

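The crop confirms the small black pot with the green lid at scene (425,231), world about (601,219). The drawer front is caught shut, its face middle at about (616,-101), yaw about 13.8°. First I move in front of the drawer with the jaws shut.

Emit:
jog_arm(rows=[[[-0.3,-0.25,0,0,0,-0.079],[-0.55,-0.5,0,0,0,-0.158],[-0.8,-0.7,0,0,0,-0.237],[-0.95,-0.84,0,0,0,-0.309],[-0.95,-0.84,0,0,0,-0.309],[-0.95,-0.84,0,0,0,-0.309]]], jaw=1, grip_force=30)

```text
time_s: 0.65
eef_pos: [237.6, 348.7, 231.2]
ee_rot: [0.0, -0.119, 0.993, -0.001]
force: [-1.3, -0.1, -0.4]
grip_width: 0.144
```

```bash
cat >> h.py <<'E'
U=np.array([np.cos(np.radians(13.8)),np.sin(np.radians(13.8)),0]);Vv=np.array([-U[1],U[0],0])
def to(target,yaw=103.8):
    "fractions to reach target TCP, jaw axis at yaw, pointing down"
    p,r=tool(); y=np.array([np.cos(np.radians(yaw)),np.sin(np.radians(yaw)),0]); z=np.array([0,0,-1.])
    Rt=np.stack([np.cross(y,z),y,z],1)
    print("tcp",p.round(1),"go",(r.T@(np.array(target)-p)/150).round(3),(R.from_matrix(r.T@Rt).as_rotvec()/(np.pi/2)).round(3), "F",ctrl.sense()["force"].round(2),"t",ctrl.sense()["time_s"])
E
python3 -c "
from h import *
to([558,-115,231])"
```

```text
tcp [237.6 348.7 231.2] go [-1.345 -3.508  0.007] [-0.001  0.    -0.001] F [-1.27 -0.11 -0.4 ] t 0.65
```

Emit:
jog_arm(rows=[[[-0.8,-0.9,0,0,0,0],[-0.8,-0.9,0,0,0,0],[-0.8,-0.9,0,0,0,0],[-0.8,-0.9,0,0,0,0],[-0.8,-0.9,0,0,0,0],[-0.8,-0.9,0,0,0,0]]])

```text
time_s: 1.15
eef_pos: [385.8, 248.3, 230.8]
ee_rot: [-0.0, -0.118, 0.993, -0.0]
force: [-0.4, 0.7, -0.2]
grip_width: -0.001
```

Emit:
jog_arm(rows=[[[-0.54,-0.9,0,0,0,0],[-0.54,-0.9,0,0,0,0],[-0.54,-0.9,0,0,0,0],[-0.54,-0.9,0,0,0,0],[-0.54,-0.9,0,0,0,0],[-0.54,-0.9,0,0,0,0]]])

```text
time_s: 1.65
eef_pos: [494.4, 138.3, 230.8]
ee_rot: [-0.001, -0.119, 0.993, 0.0]
force: [-0.3, 0.1, -0.1]
grip_width: -0.002
```

Emit:
jog_arm(rows=[[[0,-0.85,0.2,0,0,0],[0,-0.85,0.2,0,0,0],[0,-0.85,0.2,0,0,0],[0,-0.85,0.2,0,0,0],[0,-0.85,0.2,0,0,0],[0,-0.85,0.2,0,0,0]]])

```text
time_s: 2.15
eef_pos: [524.3, 16.1, 201.5]
ee_rot: [-0.0, -0.12, 0.993, 0.0]
force: [-0.2, 0.7, -0.2]
grip_width: -0.001
```

Emit:
jog_arm(rows=[[[0,-0.85,0.2,0,0,0],[0,-0.85,0.2,0,0,0],[0,-0.85,0.2,0,0,0],[0,-0.85,0.2,0,0,0],[0,-0.85,0.2,0,0,0],[0,-0.85,0.2,0,0,0]]])

```text
time_s: 2.65
eef_pos: [555.3, -107.3, 171.8]
ee_rot: [0.0, -0.121, 0.993, 0.0]
force: [-0.7, 0.2, -0.4]
grip_width: -0.002
```

```bash
python3 -c "
from h import *
to([558,-115,50])
V=wristV(); im=capture('wrist'); save(im,'w1'); np.save('V1',V)"
```

```text
tcp [ 555.3 -107.3  171.8] go [-0.005 -0.054  0.812] [0.    0.    0.001] F [-0.74  0.2  -0.38] t 2.65
```

View pics/w1.png

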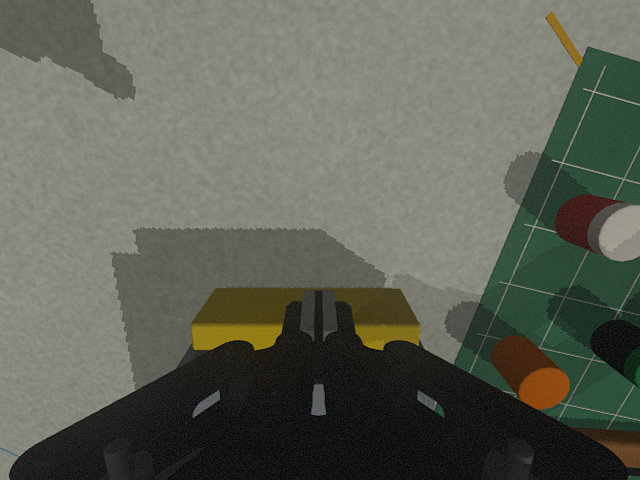

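The wrist picture shows the yellow front's upper outer edge from (192,324) to (419,324), level, so the yaw fits. The closed fingers sit at about (318,300), slightly off centre.

```bash
python3 -c "
from h import *
V=np.load('V1.npy')
for uv,z in(((192,324),82),((419,324),82),((219,289),12),((402,289),12)): print(onz('wrist',uv,z,V)[:2].round(1))
"
```

```text
[ 637.  -185.1]
[595.6 -17.4]
[ 639.5 -183.5]
[597.4 -13.2]
```

Emit:
jog_arm(rows=[[[0,-0.05,0.27,0,0,0],[0,-0.05,0.54,0,0,0],[0,-0.05,0.81,0,0,0],[-0.1,-0.05,0.81,0,0,0],[-0.2,-0.05,0.81,0,0,0],[-0.28,-0.05,0.81,0,0,0],[-0.28,-0.05,0.81,0,0,0],[-0.28,-0.05,0.81,0,0,0]]])

```text
time_s: 3.37
eef_pos: [597.9, -104.8, 50.3]
ee_rot: [0.0, -0.121, 0.993, -0.0]
force: [1.1, -0.1, 0.8]
grip_width: -0.004
```

```bash
python3 -c "
from h import *
to(np.array([617,-100,50])-11*U)
V=wristV(); im=capture('wrist'); save(im,'w2')"
```

```text
tcp [ 597.9 -104.8   50.3] go [-0.058  0.001  0.002] [-0.     0.     0.002] F [ 1.13 -0.08  0.81] t 3.3667
```

View pics/w2.png

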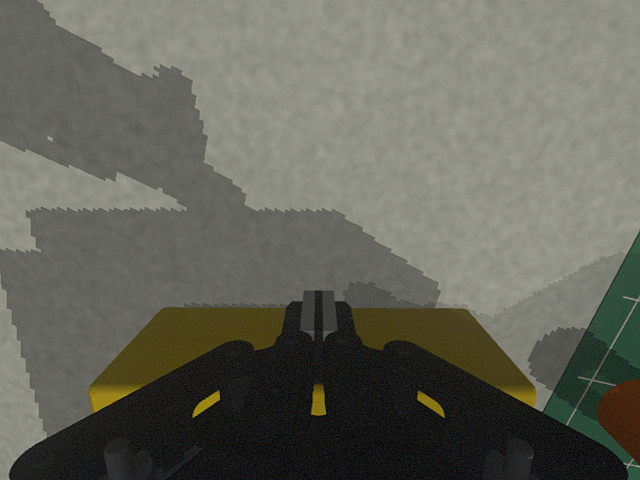

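Centred. Now I'll feel for contact.

Emit:
jog_arm(rows=[[[-0.01,0,0,0,0,0],[-0.02,0,0,0,0,0],[-0.03,0,0,0,0,0],[-0.03,0,0,0,0,0]]])

```text
time_s: 3.75
eef_pos: [602.3, -105.6, 50.0]
ee_rot: [0.0, -0.12, 0.993, -0.0]
force: [-0.5, -0.1, -0.3]
grip_width: -0.0
```

Emit:
jog_arm(rows=[[[-0.004,0,0,0,0,0],[-0.008,0,0,0,0,0],[-0.012,0,0,0,0,0],[-0.016,0,0,0,0,0],[-0.016,0,0,0,0,0]]])

```text
time_s: 4.17
eef_pos: [604.6, -105.0, 49.8]
ee_rot: [0.0, -0.12, 0.993, 0.0]
force: [0.3, 0.7, 0.2]
grip_width: -0.004
```

Emit:
jog_arm(rows=[[[-0.004,0,0,0,0,0],[-0.008,0,0,0,0,0],[-0.012,0,0,0,0,0],[-0.016,0,0,0,0,0],[-0.016,0,0,0,0,0]]])

```text
time_s: 4.58
eef_pos: [606.1, -104.7, 49.7]
ee_rot: [-0.001, -0.12, 0.993, 0.0]
force: [-6.9, -2.1, 3.2]
grip_width: 0.002
```

Contact, about 7 N. I press on, quickly at first and then finely.

Emit:
jog_arm(rows=[[[-0.004,0,0,0,0,0],[-0.008,0,0,0,0,0],[-0.012,0,0,0,0,0],[-0.016,0,0,0,0,0],[-0.02,0,0,0,0,0],[-0.024,0,0,0,0,0],[-0.028,0,0,0,0,0],[-0.028,0,0,0,0,0]]])

```text
time_s: 5.25
eef_pos: [610.1, -103.7, 49.7]
ee_rot: [-0.001, -0.12, 0.993, 0.0]
force: [-6.3, -1.6, 2.6]
grip_width: 0.003
```

Emit:
jog_arm(rows=[[[-0.004,0,0,0,0,0],[-0.008,0,0,0,0,0],[-0.012,0,0,0,0,0],[-0.016,0,0,0,0,0],[-0.02,0,0,0,0,0],[-0.024,0,0,0,0,0],[-0.028,0,0,0,0,0],[-0.028,0,0,0,0,0]]])

```text
time_s: 5.92
eef_pos: [614.2, -102.7, 49.8]
ee_rot: [-0.001, -0.12, 0.993, 0.0]
force: [-6.3, -1.0, 2.9]
grip_width: -0.001
```

Emit:
jog_arm(rows=[[[-0.002,0,0,0,0,0],[-0.004,0,0,0,0,0],[-0.004,0,0,0,0,0]]])

```text
time_s: 6.17
eef_pos: [614.7, -102.5, 49.8]
ee_rot: [-0.001, -0.12, 0.993, 0.0]
force: [-6.6, -1.2, 3.2]
grip_width: -0.0
```

Emit:
jog_arm(rows=[[[-0.002,0,0,0,0,0],[-0.004,0,0,0,0,0],[-0.004,0,0,0,0,0]]])

```text
time_s: 6.42
eef_pos: [615.3, -102.4, 49.8]
ee_rot: [-0.001, -0.12, 0.993, 0.0]
force: [-7.1, -1.6, 3.5]
grip_width: 0.001
```

Emit:
jog_arm(rows=[[[-0.002,0,0,0,0,0],[-0.004,0,0,0,0,0],[-0.004,0,0,0,0,0]]])

```text
time_s: 6.67
eef_pos: [615.9, -102.3, 49.8]
ee_rot: [-0.001, -0.12, 0.993, 0.0]
force: [-6.8, -2.3, 4.0]
grip_width: -0.003
```

Emit:
jog_arm(rows=[[[-0.002,0,0,0,0,0],[-0.004,0,0,0,0,0],[-0.004,0,0,0,0,0]]])

```text
time_s: 6.92
eef_pos: [616.4, -102.1, 49.8]
ee_rot: [-0.001, -0.12, 0.993, 0.0]
force: [-7.1, -1.6, 4.1]
grip_width: -0.001
```

Emit:
jog_arm(rows=[[[-0.002,0,0,0,0,0],[-0.004,0,0,0,0,0],[-0.004,0,0,0,0,0]]])

```text
time_s: 7.17
eef_pos: [617.0, -102.0, 49.7]
ee_rot: [-0.001, -0.12, 0.993, 0.0]
force: [-8.1, -2.3, 4.0]
grip_width: -0.006
```

Emit:
jog_arm(rows=[[[-0.002,0,0,0,0,0],[-0.004,0,0,0,0,0],[-0.004,0,0,0,0,0]]])

```text
time_s: 7.42
eef_pos: [617.6, -101.8, 49.8]
ee_rot: [-0.001, -0.12, 0.993, 0.0]
force: [-7.0, -2.0, 3.6]
grip_width: -0.001
```

Emit:
jog_arm(rows=[[[-0.002,0,0,0,0,0],[-0.004,0,0,0,0,0],[-0.004,0,0,0,0,0]]])

```text
time_s: 7.67
eef_pos: [618.2, -101.7, 49.8]
ee_rot: [-0.001, -0.12, 0.993, 0.0]
force: [-7.7, -0.9, 4.0]
grip_width: 0.004
```

Emit:
jog_arm(rows=[[[-0.002,0,0,0,0,0],[-0.004,0,0,0,0,0],[-0.004,0,0,0,0,0]]])

```text
time_s: 7.92
eef_pos: [618.8, -101.6, 49.7]
ee_rot: [-0.001, -0.12, 0.993, 0.0]
force: [-7.7, -2.0, 4.5]
grip_width: -0.002
```

Emit:
jog_arm(rows=[[[-0.002,0,0,0,0,0],[-0.004,0,0,0,0,0],[-0.004,0,0,0,0,0]]])

```text
time_s: 8.17
eef_pos: [619.3, -101.4, 49.8]
ee_rot: [-0.001, -0.12, 0.993, 0.0]
force: [-7.2, -1.3, 3.4]
grip_width: -0.0
```

Emit:
jog_arm(rows=[[[-0.002,0,0,0,0,0],[-0.004,0,0,0,0,0],[-0.004,0,0,0,0,0]]])

```text
time_s: 8.42
eef_pos: [619.9, -101.3, 49.8]
ee_rot: [-0.001, -0.12, 0.993, 0.0]
force: [-8.8, -2.1, 4.8]
grip_width: -0.001
```

Emit:
jog_arm(rows=[[[-0.002,0,0,0,0,0],[-0.004,0,0,0,0,0],[-0.004,0,0,0,0,0]]])

```text
time_s: 8.67
eef_pos: [620.4, -101.1, 49.8]
ee_rot: [-0.001, -0.12, 0.993, 0.0]
force: [-8.0, -1.5, 4.4]
grip_width: -0.0
```

Emit:
jog_arm(rows=[[[-0.002,0,0,0,0,0],[-0.004,0,0,0,0,0],[-0.004,0,0,0,0,0]]])

```text
time_s: 8.92
eef_pos: [621.0, -101.0, 49.7]
ee_rot: [-0.001, -0.12, 0.993, 0.0]
force: [-8.1, -1.0, 4.0]
grip_width: 0.002
```

Emit:
jog_arm(rows=[[[-0.002,0,0,0,0,0],[-0.004,0,0,0,0,0],[-0.004,0,0,0,0,0]]])

```text
time_s: 9.17
eef_pos: [621.6, -100.9, 49.8]
ee_rot: [-0.001, -0.12, 0.993, 0.0]
force: [-7.5, -1.8, 4.6]
grip_width: 0.001
```

Emit:
jog_arm(rows=[[[-0.002,0,0,0,0,0],[-0.004,0,0,0,0,0],[-0.004,0,0,0,0,0]]])

```text
time_s: 9.42
eef_pos: [622.2, -100.8, 49.8]
ee_rot: [-0.001, -0.12, 0.993, 0.0]
force: [-8.5, -1.8, 3.9]
grip_width: 0.005
```

Emit:
jog_arm(rows=[[[-0.002,0,0,0,0,0],[-0.004,0,0,0,0,0],[-0.004,0,0,0,0,0]]])

```text
time_s: 9.67
eef_pos: [622.8, -100.6, 49.8]
ee_rot: [-0.001, -0.12, 0.993, 0.0]
force: [-8.1, -1.8, 3.5]
grip_width: 0.001
```

Emit:
jog_arm(rows=[[[-0.002,0,0,0,0,0],[-0.004,0,0,0,0,0],[-0.004,0,0,0,0,0]]])

```text
time_s: 9.92
eef_pos: [623.3, -100.4, 49.8]
ee_rot: [-0.001, -0.12, 0.993, 0.0]
force: [-8.0, -2.2, 4.3]
grip_width: -0.002
```

Emit:
jog_arm(rows=[[[-0.002,0,0,0,0,0],[-0.004,0,0,0,0,0],[-0.004,0,0,0,0,0]]])

```text
time_s: 10.17
eef_pos: [623.9, -100.3, 49.8]
ee_rot: [-0.001, -0.12, 0.993, 0.0]
force: [-7.6, -3.6, 4.6]
grip_width: -0.001
```

Emit:
jog_arm(rows=[[[-0.002,0,0,0,0,0],[-0.004,0,0,0,0,0],[-0.004,0,0,0,0,0]]])

```text
time_s: 10.42
eef_pos: [624.5, -100.1, 49.8]
ee_rot: [-0.001, -0.12, 0.993, 0.0]
force: [-8.2, -1.6, 3.9]
grip_width: 0.002
```

Emit:
jog_arm(rows=[[[-0.002,0,0,0,0,0],[-0.004,0,0,0,0,0],[-0.004,0,0,0,0,0]]])

```text
time_s: 10.67
eef_pos: [625.1, -100.0, 49.7]
ee_rot: [-0.001, -0.12, 0.993, 0.0]
force: [-7.8, -2.1, 4.6]
grip_width: 0.001
```

Emit:
jog_arm(rows=[[[-0.002,0,0,0,0,0],[-0.004,0,0,0,0,0],[-0.004,0,0,0,0,0]]])

```text
time_s: 10.92
eef_pos: [625.6, -99.9, 49.8]
ee_rot: [-0.001, -0.12, 0.993, 0.0]
force: [-7.6, -2.4, 4.2]
grip_width: -0.002
```

Emit:
jog_arm(rows=[[[-0.002,0,0,0,0,0],[-0.004,0,0,0,0,0],[-0.004,0,0,0,0,0]]])

```text
time_s: 11.17
eef_pos: [626.1, -99.7, 49.8]
ee_rot: [-0.002, -0.12, 0.993, 0.0]
force: [-9.0, -1.6, 5.1]
grip_width: -0.002
```

Emit:
jog_arm(rows=[[[-0.002,0,0,0,0,0],[-0.004,0,0,0,0,0],[-0.004,0,0,0,0,0]]])

```text
time_s: 11.42
eef_pos: [626.3, -99.7, 49.8]
ee_rot: [-0.002, -0.12, 0.993, 0.0]
force: [-11.5, -2.8, 5.6]
grip_width: 0.008
```

The buffer is felt (about 12 N, at TCP x 626). I add a touch more, then back off along the press axis.

Emit:
jog_arm(rows=[[[-0.002,0,0,0,0,0],[-0.003,0,0,0,0,0],[-0.003,0,0,0,0,0]]])

```text
time_s: 11.67
eef_pos: [626.5, -99.7, 49.8]
ee_rot: [-0.003, -0.12, 0.993, 0.0]
force: [-13.7, -2.7, 6.8]
grip_width: 0.002
```

Emit:
jog_arm(rows=[[[0.06,0,0,0,0,0],[0.15,0,0,0,0,0],[0.3,0,0,0,0,0],[0.45,0,0,0,0,0],[0.6,0,0,0,0,0],[0.75,0,0,0,0,0],[0.9,0,0,0,0,0],[1.0,0,0,0,0,0]]])

```text
time_s: 12.33
eef_pos: [481.1, -135.1, 49.8]
ee_rot: [-0.0, -0.12, 0.993, 0.0]
force: [0.1, -0.3, -0.3]
grip_width: -0.004
```

```bash
python3 -c "
from h import *
to(np.array([617,-100,120])-180*U)
im=capture('top'); save(im,'t3')"
```

```text
tcp [ 481.1 -135.1   49.8] go [ 0.264  0.011 -0.468] [ 0. -0. -0.] F [ 0.11 -0.26 -0.28] t 12.3333
```

View pics/t3.png

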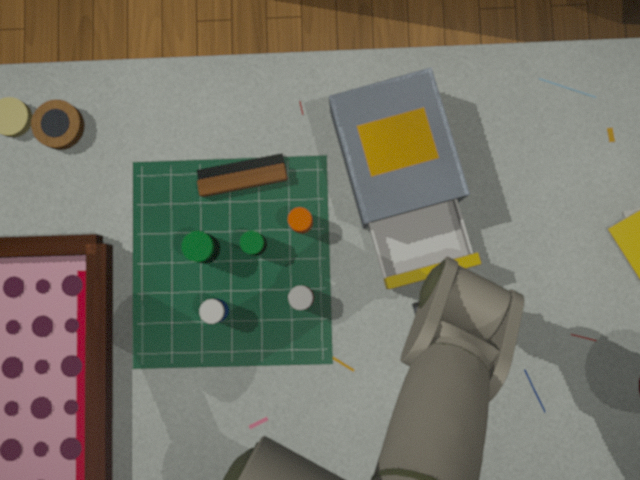

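The drawer has sprung out: in the top view its yellow front runs from (388,280) to (480,260) and the inside is clear. Next I go to the pot.

Emit:
jog_arm(rows=[[[0,0,-0.25,0,0,0],[0,0,-0.5,0,0,0],[-0.1,0.2,-0.75,0,0,0],[-0.3,0.5,-0.75,0,0,0],[-0.5,0.8,-0.75,0,0,0],[-0.6,0.95,-0.75,0,0,0],[-0.6,0.95,-0.75,0,0,0]]], jaw=-1)

```text
time_s: 12.97
eef_pos: [537.4, 29.3, 162.9]
ee_rot: [0.001, -0.122, 0.993, 0.0]
force: [-0.2, -0.1, -0.5]
grip_width: 0.977
```

Emit:
jog_arm(rows=[[[-0.1,0.25,0,0,0,0],[-0.2,0.5,0,0,0,0],[-0.25,0.75,0,0,0,0],[-0.3,0.9,0,0,0,0],[-0.3,0.9,0,0,0,0],[-0.3,0.9,0,0,0,0]]])

```text
time_s: 13.47
eef_pos: [547.7, 168.0, 162.2]
ee_rot: [0.0, -0.121, 0.993, -0.0]
force: [0.7, 0.2, 0.2]
grip_width: 0.997
```

```bash
python3 -c "
from h import *
to(np.array([600.5,219,160]))
V=wristV(); im=capture('wrist'); save(im,'w4'); np.save('V4',V)
for st,c,m in blobs(im,(50,150,50),(75,255,255),100): print(st,c,onz('wrist',c,56,V).round(1))
print(proj('wrist',[600.5,219,56],V))"
```

```text
tcp [547.7 168.  162.2] go [-0.423  0.245  0.015] [-0.     0.     0.001] F [0.73 0.22 0.16] t 13.4667
[ 335  287   56   56 2217] [362.34686513 316.30626973] [600.3 218.7  56. ]
[ 464  307   66   63 1954] [501.97236438 337.06397134] [590.9 335.8  56. ]
[362.61257806 316.63480649]
```

View pics/w4.png

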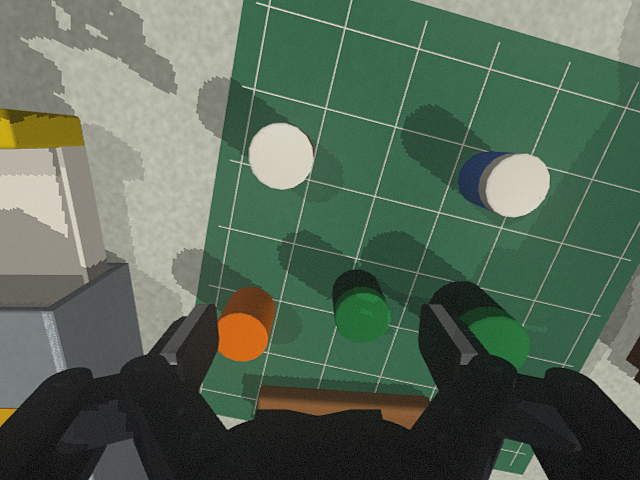

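All three views agree: the pot is at (600.4, 218.8), its lid at wrist (362,316) between orange on the left and the large one on the right.

Emit:
jog_arm(rows=[[[-0.2,0.12,0,0,0,0],[-0.42,0.245,0,0,0,0],[-0.42,0.245,0.1,0,0,0],[-0.42,0.245,0.25,0,0,0],[-0.42,0.245,0.35,0,0,0],[-0.42,0.245,0.35,0,0,0]]])

```text
time_s: 14.02
eef_pos: [598.9, 215.9, 106.3]
ee_rot: [-0.003, -0.119, 0.993, -0.0]
force: [-0.7, -1.1, -1.1]
grip_width: 1.001
```

```bash
python3 -c "
from h import *
to(np.array([600.4,218.8,22]))
V=wristV(); im=capture('wrist'); save(im,'w5')"
```

```text
tcp [598.9 215.9 106.3] go [-0.018  0.017  0.562] [ 0.    -0.004 -0.001] F [-0.71 -1.14 -1.09] t 14.0167
```

View pics/w5.png

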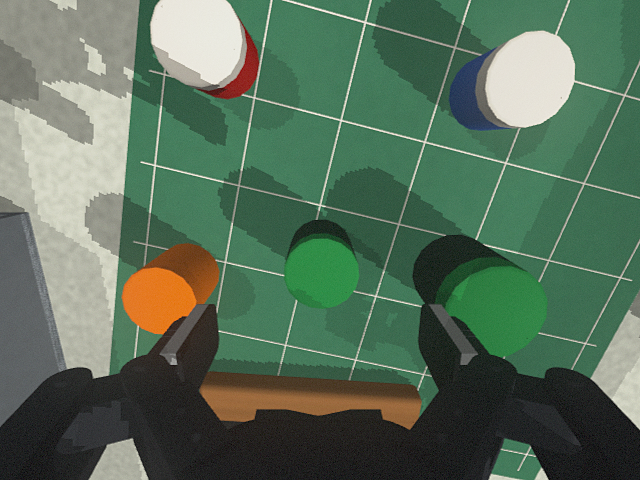

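Emit:
jog_arm(rows=[[[0,0,0,0,0,0],[0,0,0,0,0,0],[0,0,0.1,0,0,0],[0,0,0.2,0,0,0]]])

```text
time_s: 14.4
eef_pos: [601.2, 217.3, 81.7]
ee_rot: [0.002, -0.12, 0.993, 0.0]
force: [-0.5, 0.3, -0.1]
grip_width: 1.0
```

```bash
python3 -c "
from h import *
to(np.array([600.4,218.8,22]))"
```

```text
tcp [601.2 217.3  81.7] go [0.005 0.011 0.398] [-0.     0.003 -0.   ] F [-0.46  0.34 -0.08] t 14.4
```

Emit:
jog_arm(rows=[[[0,0.01,0.1,0,0,0],[0,0.01,0.2,0,0,0],[0,0.01,0.3,0,0,0],[0,0.01,0.38,0,0,0],[0,0.01,0.38,0,0,0],[0,0.01,0.38,0,0,0]]])

```text
time_s: 14.9
eef_pos: [599.9, 218.8, 23.3]
ee_rot: [0.0, -0.12, 0.993, 0.0]
force: [0.6, 0.3, 0.6]
grip_width: 0.999
```

Emit:
jog_arm(rows=[[[0,0,0,0,0,0],[0,0,0,0,0,0],[0,0,0,0,0,0],[0,0,0,0,0,0],[0,0,0,0,0,0],[0,0,0,0,0,0]]], jaw=1, grip_force=30)

```text
time_s: 15.4
eef_pos: [600.2, 219.0, 23.8]
ee_rot: [0.001, -0.12, 0.993, 0.0]
force: [-0.3, -1.2, 4.7]
grip_width: 0.526
```

```bash
python3 -c "
from h import *
to(np.array([600.4,218.8,22]))"
```

```text
tcp [600.2 219.   23.8] go [-0.001 -0.001  0.012] [-0.     0.001 -0.   ] F [-0.3  -1.15  4.66] t 15.4
```

Emit:
jog_arm(rows=[[[0,0,0,0,0,0],[0,0,-0.03,0,0,0],[0,0,-0.1,0,0,0],[0,0,-0.2,0,0,0],[0,0,-0.3,0,0,0],[0,0,-0.3,0,0,0]]])

```text
time_s: 15.9
eef_pos: [601.1, 219.2, 71.3]
ee_rot: [0.003, -0.12, 0.993, 0.0]
force: [0.7, -0.2, -1.3]
grip_width: 0.529
```

```bash
python3 -c "
from h import *
to(np.array([600.4,218.8,150]))
print(ctrl.sense()['grip_width'])
V=wristV(); im=capture('wrist'); save(im,'w6')"
```

```text
tcp [601.1 219.2  71.3] go [ 0.003 -0.002 -0.524] [-0.     0.003 -0.   ] F [ 0.66 -0.25 -1.26] t 15.9
0.528580150074703
```

View pics/w6.png

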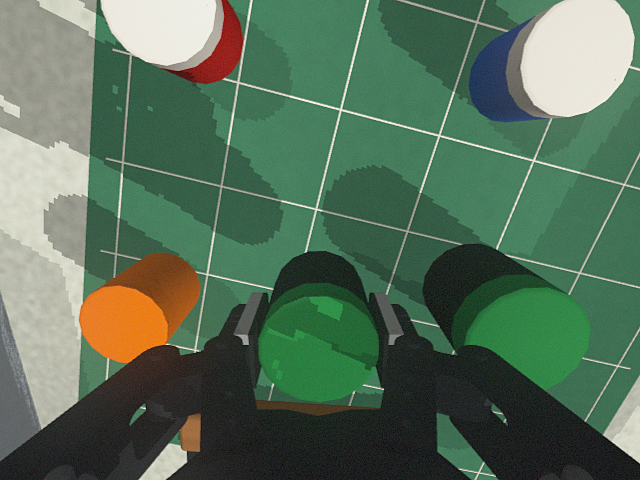

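The pot is held square between the pads, its lid at (318,345). I carry it over at moderate speed.

Emit:
jog_arm(rows=[[[0,0,-0.15,0,0,0],[0,0,-0.35,0,0,0],[0.02,-0.1,-0.5,0,0,0],[0.07,-0.25,-0.6,0,0,0],[0.12,-0.45,-0.6,0,0,0],[0.17,-0.65,-0.6,0,0,0],[0.21,-0.8,-0.6,0,0,0],[0.25,-0.95,-0.6,0,0,0]]])

```text
time_s: 16.62
eef_pos: [596.6, 70.1, 156.8]
ee_rot: [-0.001, -0.12, 0.993, 0.0]
force: [0.4, -0.2, -2.4]
grip_width: 0.522
```

Emit:
jog_arm(rows=[[[0.05,-0.2,0,0,0,0],[0.1,-0.4,0,0,0,0],[0.15,-0.55,0,0,0,0],[0.18,-0.65,0,0,0,0],[0.2,-0.75,0,0,0,0],[0.2,-0.75,0,0,0,0],[0.2,-0.75,0,0,0,0]]])

```text
time_s: 17.2
eef_pos: [594.8, -45.0, 157.2]
ee_rot: [-0.0, -0.12, 0.993, 0.0]
force: [-0.3, 0.5, -1.9]
grip_width: 0.521
```

```bash
python3 -c "
from h import *
to(np.array([603,-104,160]))
V=wristV(); im=capture('wrist'); save(im,'w7');np.save('V7',V)
im=capture('top'); save(im,'t7')"
```

```text
tcp [594.8 -45.  157.2] go [ 0.04  -0.395 -0.019] [ 0.    -0.    -0.001] F [-0.31  0.51 -1.93] t 17.2
```

View pics/w7.png

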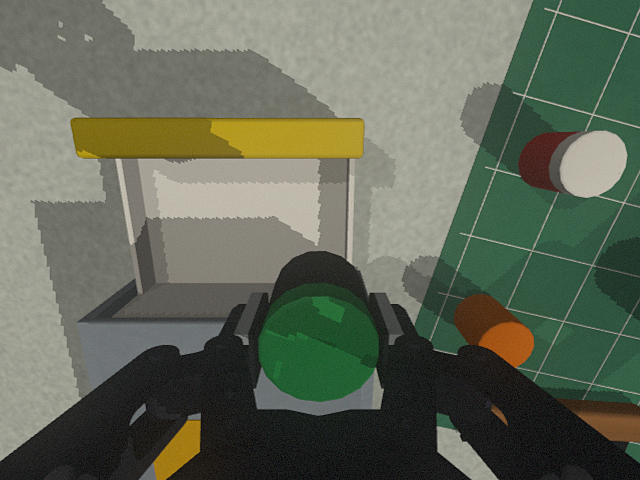

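The drawer front's top runs from (72,118) to (364,158) and the cabinet's front edge is at about row 320. I'll measure the floor middle.

```bash
python3 -c "
from h import *
V=np.load('V7.npy')
P={}
for uv,z in(((71,119),82),((364,119),82),((78,157),82),((363,157),82),((80,321),96)): print(uv,onz('wrist',uv,z,V)[:2].round(1))
a=(onz('wrist',(71,119),82,V)+onz('wrist',(364,119),82,V))/2
b=(onz('wrist',(78,157),82,V)+onz('wrist',(363,157),82,V))/2
print(a,b, (a+79.5*U),(b+55.5*U), np.array([617,-100,0])-15.5*U)
"
```

```text
(71, 119) [ 546.5 -207.6]
(364, 119) [505.  -37.9]
(78, 157) [ 568.  -202.7]
(363, 157) [526.3 -32.4]
(80, 321) [ 672.7 -188.2]
[ 525.79094864 -122.74359806   82.        ] [ 547.15576651 -117.55592391   82.        ] [ 602.9961239  -103.78018818   82.        ] [ 601.05371904 -104.31731701   82.        ] [ 601.94741866 -103.69726859    0.        ]
```

Emit:
jog_arm(rows=[[[0.04,-0.15,0,0,0,0],[0.08,-0.3,0,0,0,0],[0.08,-0.39,0,0,0,0],[0.08,-0.39,0.1,0,0,0],[0.08,-0.39,0.25,0,0,0],[0.08,-0.39,0.4,0,0,0],[0.08,-0.39,0.5,0,0,0],[0.08,-0.39,0.5,0,0,0]]])

```text
time_s: 17.97
eef_pos: [595.8, -103.2, 79.4]
ee_rot: [-0.003, -0.12, 0.993, 0.002]
force: [-0.6, 0.9, -2.2]
grip_width: 0.528
```

Emit:
jog_arm(rows=[[[0,0,0.05,0,0,0],[0,0,0.1,0,0,0],[0,0,0.15,0,0,0],[0,0,0.2,0,0,0],[0,0,0.23,0,0,0],[0,0,0.23,0,0,0],[0,0,0.23,0,0,0]]])

```text
time_s: 18.55
eef_pos: [597.2, -104.5, 48.3]
ee_rot: [-0.0, -0.12, 0.993, 0.0]
force: [-1.1, -0.8, -1.6]
grip_width: 0.527
```

```bash
python3 -c "
from h import *
to(np.array([597,-105,40]))
V=wristV(); im=capture('wrist'); save(im,'w8')"
```

```text
tcp [ 597.2 -104.5   48.3] go [ 0.002 -0.003  0.055] [ 0. -0. -0.] F [-1.06 -0.77 -1.64] t 18.55
```

View pics/w8.png

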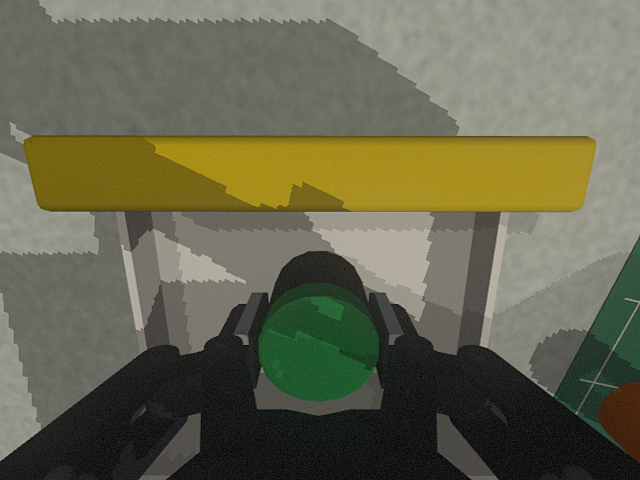

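The pot is centred in the drawer, between the side walls at columns 130 and 495. I lower it slowly until the floor is felt.

Emit:
jog_arm(rows=[[[0,0,0.01,0,0,0],[0,0,0.02,0,0,0],[0,0,0.03,0,0,0],[0,0,0.04,0,0,0],[0,0,0.045,0,0,0],[0,0,0.045,0,0,0]]])

```text
time_s: 19.1
eef_pos: [597.1, -104.5, 41.3]
ee_rot: [-0.0, -0.12, 0.993, 0.0]
force: [0.8, -0.4, -1.5]
grip_width: 0.527
```

Emit:
jog_arm(rows=[[[0,0,0.004,0,0,0],[0,0,0.008,0,0,0],[0,0,0.008,0,0,0]]])

```text
time_s: 19.35
eef_pos: [597.1, -104.5, 40.2]
ee_rot: [-0.0, -0.12, 0.993, 0.0]
force: [0.3, -0.5, -1.6]
grip_width: 0.524
```

Emit:
jog_arm(rows=[[[0,0,0.004,0,0,0],[0,0,0.004,0,0,0],[0,0,0.004,0,0,0]]])

```text
time_s: 19.6
eef_pos: [597.2, -104.6, 39.8]
ee_rot: [0.0, -0.12, 0.993, -0.0]
force: [0.2, -0.5, -0.8]
grip_width: 0.53
```

Emit:
jog_arm(rows=[[[0,0,0.004,0,0,0],[0,0,0.004,0,0,0],[0,0,0.004,0,0,0]]])

```text
time_s: 19.85
eef_pos: [597.2, -104.6, 39.7]
ee_rot: [0.0, -0.12, 0.993, -0.0]
force: [-3.4, 0.3, 5.8]
grip_width: 0.526
```

Touchdown felt. I release gradually.

Emit:
jog_arm(rows=[[[0,0,-0.002,0,0,0],[0,0,-0.002,0,0,0],[0,0,-0.002,0,0,0],[0,0,-0.002,0,0,0]]], jaw=-0.25)

```text
time_s: 20.18
eef_pos: [597.2, -104.6, 39.3]
ee_rot: [-0.0, -0.12, 0.993, 0.0]
force: [0.1, -0.1, 0.7]
grip_width: 0.624
```

Emit:
jog_arm(rows=[[[0,0,0,0,0,0],[0,0,0,0,0,0],[0,0,0,0,0,0],[0,0,0,0,0,0]]], jaw=-0.8)

```text
time_s: 20.52
eef_pos: [597.2, -104.5, 39.4]
ee_rot: [-0.0, -0.12, 0.993, -0.0]
force: [0.7, 0.6, 0.2]
grip_width: 0.902
```

```bash
python3 -c "
from h import *
to(np.array([597,-105,150]))
V=wristV(); im=capture('wrist'); save(im,'w9')"
```

```text
tcp [ 597.2 -104.5   39.4] go [ 0.002 -0.003 -0.737] [-0. -0. -0.] F [0.65 0.56 0.25] t 20.5167
```

View pics/w9.png

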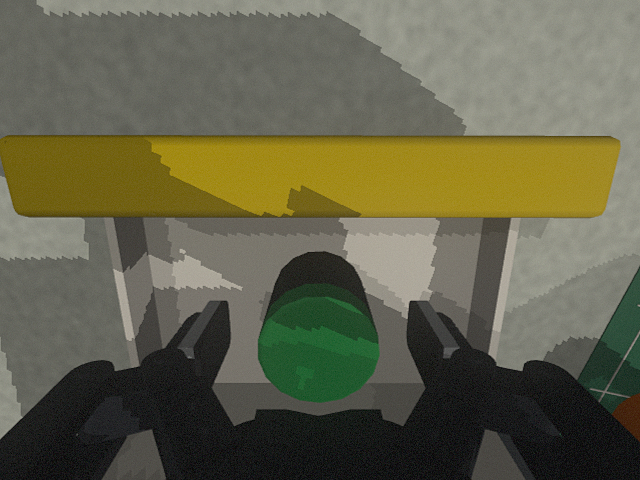

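The pot stands upright on the drawer floor and the fingers are clear. I go straight up, back off in front of the drawer, and shut the jaws.

Emit:
jog_arm(rows=[[[0,0,-0.1,0,0,0],[0,0,-0.25,0,0,0],[0,0,-0.45,0,0,0],[0,0,-0.65,0,0,0],[0,0,-0.74,0,0,0],[0,0,-0.74,0,0,0]]])

```text
time_s: 21.07
eef_pos: [598.6, -105.0, 154.2]
ee_rot: [0.003, -0.12, 0.993, -0.002]
force: [-0.1, -0.5, -0.9]
grip_width: 0.899
```

Emit:
jog_arm(rows=[[[0.2,0,0,0,0,0],[0.45,0,0,0,0,0],[0.7,0,0,0,0,0],[0.8,0,0,0,0,0],[0.8,0,0,0,0,0],[0.8,0,0,0,0,0],[0.8,0,0,0,0,0]]], jaw=1)

```text
time_s: 21.65
eef_pos: [481.1, -133.1, 150.0]
ee_rot: [-0.0, -0.12, 0.993, 0.0]
force: [-0.3, -0.2, -0.3]
grip_width: -0.001
```

```bash
python3 -c "
from h import *
to(np.array([605.5,-103.5,50])-125*U)
V=wristV(); im=capture('scene'); save(im,'s10')
to(np.array([605.5,-103.5,50])-125*U)"
```

```text
tcp [ 481.1 -133.1  150. ] go [-0.019 -0.006  0.667] [ 0. -0. -0.] F [-0.35 -0.22 -0.34] t 21.65
tcp [ 481.2 -133.   150. ] go [-0.018 -0.007  0.667] [ 0. -0.  0.] F [-1.01 -0.05 -0.37] t 21.7
```

View pics/s10.png

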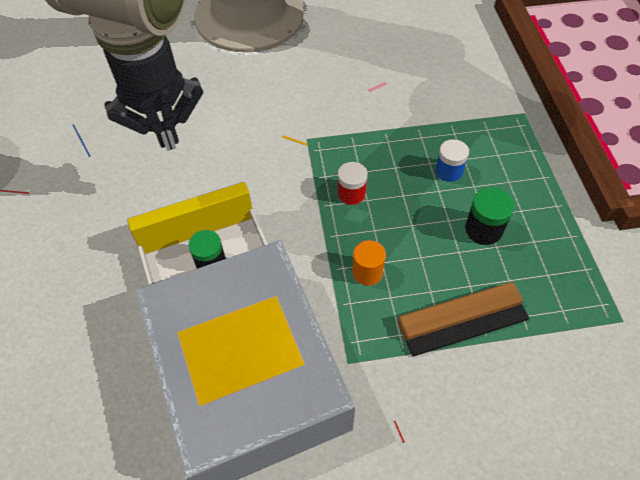

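The scene view shows the pot upright in the open drawer (205,245) and the others unmoved. I lower the closed fingers in front of it and press.

Emit:
jog_arm(rows=[[[0,0,0.22,0,0,0],[0,0,0.44,0,0,0],[0,0,0.667,0,0,0],[0,0,0.667,0,0,0],[-0.05,0,0.667,0,0,0],[-0.1,0,0.667,0,0,0],[-0.13,0,0.667,0,0,0],[-0.13,0,0.667,0,0,0]]])

```text
time_s: 22.37
eef_pos: [501.6, -128.6, 52.1]
ee_rot: [0.002, -0.12, 0.993, -0.001]
force: [-0.3, -0.3, 0.0]
grip_width: 0.005
```

Emit:
jog_arm(rows=[[[-0.01,0,0,0,0,0],[-0.02,0,0,0,0,0],[-0.03,0,0,0,0,0],[-0.04,0,0,0,0,0],[-0.05,0,0,0,0,0],[-0.06,0,0,0,0,0],[-0.07,0,0,0,0,0],[-0.08,0,0,0,0,0]]])

```text
time_s: 23.03
eef_pos: [511.3, -125.6, 50.4]
ee_rot: [-0.0, -0.12, 0.993, 0.0]
force: [0.9, 0.8, 0.2]
grip_width: -0.002
```

```bash
python3 -c "
from h import *
to(np.array([605.5,-103.5,50]))
im=capture('wrist'); save(im,'w11')"
```

```text
tcp [ 511.3 -125.6   50.4] go [-0.645 -0.006  0.002] [ 0. -0. -0.] F [0.87 0.81 0.23] t 23.0333
```

View pics/w11.png

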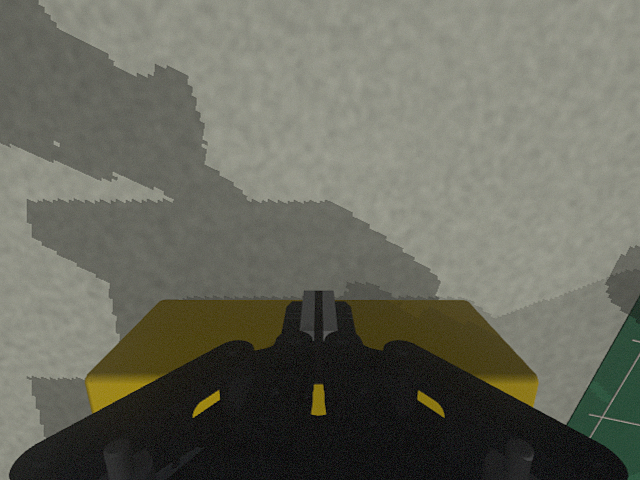

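Emit:
jog_arm(rows=[[[-0.007,0,0,0,0,0],[-0.014,0,0,0,0,0],[-0.021,0,0,0,0,0],[-0.028,0,0,0,0,0],[-0.035,0,0,0,0,0],[-0.042,0,0,0,0,0],[-0.05,0,0,0,0,0],[-0.06,0,0,0,0,0]]])

```text
time_s: 23.75
eef_pos: [519.9, -123.5, 50.4]
ee_rot: [-0.0, -0.12, 0.993, 0.0]
force: [-3.9, -0.5, 1.8]
grip_width: 0.002
```

Emit:
jog_arm(rows=[[[-0.01,0,0,0,0,0],[-0.02,0,0,0,0,0],[-0.03,0,0,0,0,0],[-0.042,0,0,0,0,0],[-0.054,0,0,0,0,0],[-0.066,0,0,0,0,0],[-0.078,0,0,0,0,0],[-0.09,0,0,0,0,0]]])

```text
time_s: 24.42
eef_pos: [533.2, -120.2, 50.4]
ee_rot: [-0.0, -0.12, 0.993, 0.0]
force: [-4.4, -1.9, 1.0]
grip_width: -0.004
```

Emit:
jog_arm(rows=[[[-0.013,0,0,0,0,0],[-0.028,0,0,0,0,0],[-0.043,0,0,0,0,0],[-0.058,0,0,0,0,0],[-0.073,0,0,0,0,0],[-0.088,0,0,0,0,0],[-0.103,0,0,0,0,0],[-0.118,0,0,0,0,0]]])

```text
time_s: 25.08
eef_pos: [550.3, -116.1, 50.4]
ee_rot: [-0.0, -0.12, 0.993, -0.0]
force: [-5.7, -2.6, 2.3]
grip_width: 0.001
```

Emit:
jog_arm(rows=[[[-0.015,0,0,0,0,0],[-0.03,0,0,0,0,0],[-0.045,0,0,0,0,0],[-0.06,0,0,0,0,0],[-0.075,0,0,0,0,0],[-0.09,0,0,0,0,0],[-0.105,0,0,0,0,0],[-0.12,0,0,0,0,0]]])

```text
time_s: 25.75
eef_pos: [567.7, -111.8, 50.4]
ee_rot: [-0.0, -0.12, 0.993, -0.0]
force: [-5.6, -3.1, 2.7]
grip_width: -0.003
```

Emit:
jog_arm(rows=[[[-0.015,0,0,0,0,0],[-0.03,0,0,0,0,0],[-0.045,0,0,0,0,0],[-0.06,0,0,0,0,0],[-0.075,0,0,0,0,0],[-0.09,0,0,0,0,0],[-0.103,0,0,0,0,0],[-0.113,0,0,0,0,0]]])

```text
time_s: 26.42
eef_pos: [584.1, -107.8, 50.4]
ee_rot: [-0.0, -0.12, 0.993, -0.0]
force: [-7.4, -2.9, 2.4]
grip_width: 0.002
```

```bash
python3 -c "
from h import *
to(np.array([605.5,-103.5,50]))
im=capture('scene'); save(im[150:350,80:320].repeat(3,0).repeat(3,1)[:600,:800],'s12')"
```

```text
tcp [ 584.1 -107.8   50.4] go [-0.145 -0.006  0.002] [ 0.    -0.001 -0.   ] F [-7.38 -2.92  2.39] t 26.4167
```

View pics/s12.png

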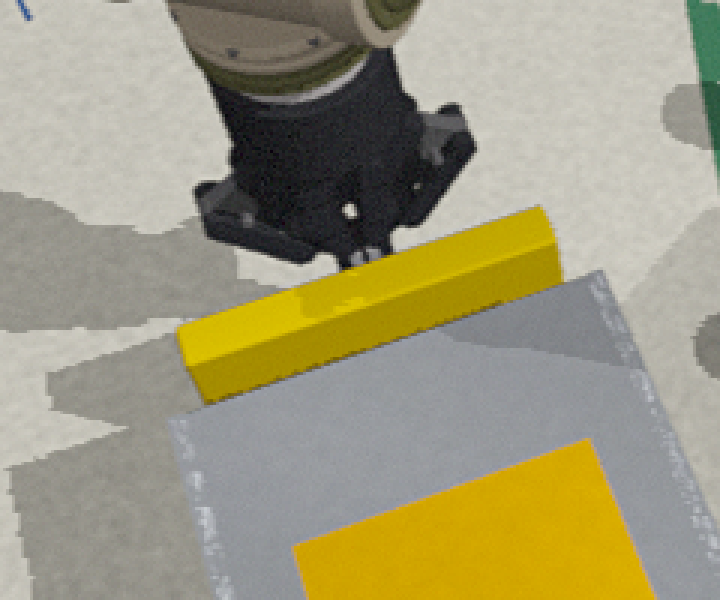

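The drawer is sliding in squarely. I continue to about 8 mm past the caught place, then step finely.

Emit:
jog_arm(rows=[[[-0.012,0,0,0,0,0],[-0.025,0,0,0,0,0],[-0.039,0,0,0,0,0],[-0.053,0,0,0,0,0],[-0.067,0,0,0,0,0],[-0.081,0,0,0,0,0],[-0.095,0,0,0,0,0],[-0.105,0,0,0,0,0]]])

```text
time_s: 27.13
eef_pos: [599.4, -104.1, 50.4]
ee_rot: [-0.001, -0.12, 0.993, -0.0]
force: [-6.5, -3.1, 4.2]
grip_width: 0.002
```

Emit:
jog_arm(rows=[[[-0.01,0,0,0,0,0],[-0.02,0,0,0,0,0],[-0.03,0,0,0,0,0],[-0.04,0,0,0,0,0],[-0.05,0,0,0,0,0],[-0.06,0,0,0,0,0],[-0.07,0,0,0,0,0],[-0.07,0,0,0,0,0]]])

```text
time_s: 27.8
eef_pos: [609.6, -101.6, 50.4]
ee_rot: [-0.0, -0.12, 0.993, -0.0]
force: [-6.5, -2.8, 3.7]
grip_width: -0.002
```

Emit:
jog_arm(rows=[[[-0.006,0,0,0,0,0],[-0.012,0,0,0,0,0],[-0.018,0,0,0,0,0],[-0.024,0,0,0,0,0],[-0.03,0,0,0,0,0],[-0.034,0,0,0,0,0],[-0.034,0,0,0,0,0]]])

```text
time_s: 28.38
eef_pos: [614.4, -100.4, 50.4]
ee_rot: [-0.0, -0.12, 0.993, -0.0]
force: [-5.9, -2.6, 3.3]
grip_width: 0.0
```

Emit:
jog_arm(rows=[[[-0.002,0,0,0,0,0],[-0.004,0,0,0,0,0],[-0.004,0,0,0,0,0]]])

```text
time_s: 28.63
eef_pos: [615.0, -100.3, 50.4]
ee_rot: [-0.001, -0.12, 0.993, -0.0]
force: [-7.4, -2.5, 2.6]
grip_width: -0.001
```

Emit:
jog_arm(rows=[[[-0.002,0,0,0,0,0],[-0.004,0,0,0,0,0],[-0.004,0,0,0,0,0]]])

```text
time_s: 28.88
eef_pos: [615.5, -100.1, 50.4]
ee_rot: [-0.001, -0.12, 0.993, -0.0]
force: [-7.0, -2.8, 2.8]
grip_width: -0.001
```

Emit:
jog_arm(rows=[[[-0.002,0,0,0,0,0],[-0.004,0,0,0,0,0],[-0.004,0,0,0,0,0]]])

```text
time_s: 29.13
eef_pos: [616.1, -100.0, 50.4]
ee_rot: [-0.001, -0.12, 0.993, -0.0]
force: [-6.6, -2.8, 3.1]
grip_width: 0.001
```

Emit:
jog_arm(rows=[[[-0.002,0,0,0,0,0],[-0.004,0,0,0,0,0],[-0.004,0,0,0,0,0]]])

```text
time_s: 29.38
eef_pos: [616.7, -99.9, 50.4]
ee_rot: [-0.001, -0.12, 0.993, -0.0]
force: [-7.0, -2.7, 3.9]
grip_width: -0.002
```

Emit:
jog_arm(rows=[[[-0.002,0,0,0,0,0],[-0.004,0,0,0,0,0],[-0.004,0,0,0,0,0]]])

```text
time_s: 29.63
eef_pos: [617.3, -99.7, 50.4]
ee_rot: [-0.001, -0.12, 0.993, -0.0]
force: [-7.8, -2.9, 4.0]
grip_width: -0.001
```

Emit:
jog_arm(rows=[[[-0.002,0,0,0,0,0],[-0.004,0,0,0,0,0],[-0.004,0,0,0,0,0]]])

```text
time_s: 29.88
eef_pos: [617.9, -99.6, 50.4]
ee_rot: [-0.001, -0.12, 0.993, -0.0]
force: [-7.7, -2.7, 2.4]
grip_width: -0.0
```

Emit:
jog_arm(rows=[[[-0.002,0,0,0,0,0],[-0.004,0,0,0,0,0],[-0.004,0,0,0,0,0]]])

```text
time_s: 30.13
eef_pos: [618.4, -99.4, 50.4]
ee_rot: [-0.001, -0.12, 0.993, -0.0]
force: [-7.6, -3.6, 3.1]
grip_width: 0.0
```

Emit:
jog_arm(rows=[[[-0.002,0,0,0,0,0],[-0.004,0,0,0,0,0],[-0.004,0,0,0,0,0]]])

```text
time_s: 30.38
eef_pos: [619.0, -99.3, 50.4]
ee_rot: [-0.001, -0.12, 0.993, -0.0]
force: [-7.0, -2.5, 3.8]
grip_width: -0.002
```

Emit:
jog_arm(rows=[[[-0.002,0,0,0,0,0],[-0.004,0,0,0,0,0],[-0.004,0,0,0,0,0]]])

```text
time_s: 30.63
eef_pos: [619.5, -99.2, 50.4]
ee_rot: [-0.001, -0.12, 0.993, -0.0]
force: [-7.4, -2.1, 4.4]
grip_width: 0.001
```

Emit:
jog_arm(rows=[[[-0.002,0,0,0,0,0],[-0.004,0,0,0,0,0],[-0.004,0,0,0,0,0]]])

```text
time_s: 30.88
eef_pos: [620.1, -99.0, 50.4]
ee_rot: [-0.001, -0.12, 0.993, -0.0]
force: [-7.8, -2.3, 3.4]
grip_width: -0.003
```

Emit:
jog_arm(rows=[[[-0.002,0,0,0,0,0],[-0.004,0,0,0,0,0],[-0.004,0,0,0,0,0]]])

```text
time_s: 31.13
eef_pos: [620.7, -98.9, 50.4]
ee_rot: [-0.001, -0.12, 0.993, -0.0]
force: [-7.4, -2.7, 2.9]
grip_width: -0.003
```

Emit:
jog_arm(rows=[[[-0.002,0,0,0,0,0],[-0.004,0,0,0,0,0],[-0.004,0,0,0,0,0]]])

```text
time_s: 31.38
eef_pos: [621.3, -98.8, 50.4]
ee_rot: [-0.001, -0.12, 0.993, -0.0]
force: [-7.5, -2.2, 4.4]
grip_width: -0.004
```

Emit:
jog_arm(rows=[[[-0.002,0,0,0,0,0],[-0.004,0,0,0,0,0],[-0.004,0,0,0,0,0]]])

```text
time_s: 31.63
eef_pos: [621.9, -98.6, 50.4]
ee_rot: [-0.001, -0.12, 0.993, -0.0]
force: [-7.5, -2.8, 3.9]
grip_width: 0.001
```

Emit:
jog_arm(rows=[[[-0.002,0,0,0,0,0],[-0.004,0,0,0,0,0],[-0.004,0,0,0,0,0]]])

```text
time_s: 31.88
eef_pos: [622.4, -98.5, 50.4]
ee_rot: [-0.001, -0.12, 0.993, -0.0]
force: [-8.0, -2.4, 3.7]
grip_width: 0.002
```

Emit:
jog_arm(rows=[[[-0.002,0,0,0,0,0],[-0.004,0,0,0,0,0],[-0.004,0,0,0,0,0]]])

```text
time_s: 32.13
eef_pos: [623.0, -98.3, 50.4]
ee_rot: [-0.001, -0.12, 0.993, -0.0]
force: [-8.1, -3.6, 3.4]
grip_width: -0.002
```

Emit:
jog_arm(rows=[[[-0.002,0,0,0,0,0],[-0.004,0,0,0,0,0],[-0.004,0,0,0,0,0]]])

```text
time_s: 32.38
eef_pos: [623.6, -98.2, 50.4]
ee_rot: [-0.001, -0.12, 0.993, -0.0]
force: [-8.5, -3.2, 3.5]
grip_width: 0.003
```

Emit:
jog_arm(rows=[[[-0.002,0,0,0,0,0],[-0.004,0,0,0,0,0],[-0.004,0,0,0,0,0]]])

```text
time_s: 32.63
eef_pos: [624.2, -98.1, 50.4]
ee_rot: [-0.001, -0.12, 0.993, -0.0]
force: [-7.5, -2.2, 3.7]
grip_width: -0.002
```

Emit:
jog_arm(rows=[[[-0.002,0,0,0,0,0],[-0.004,0,0,0,0,0],[-0.004,0,0,0,0,0]]])

```text
time_s: 32.88
eef_pos: [624.7, -97.9, 50.4]
ee_rot: [-0.001, -0.12, 0.993, -0.0]
force: [-7.7, -3.0, 4.1]
grip_width: 0.001
```

Emit:
jog_arm(rows=[[[-0.002,0,0,0,0,0],[-0.004,0,0,0,0,0],[-0.004,0,0,0,0,0]]])

```text
time_s: 33.13
eef_pos: [625.3, -97.8, 50.4]
ee_rot: [-0.001, -0.12, 0.993, -0.0]
force: [-7.5, -3.1, 4.1]
grip_width: 0.003
```

Emit:
jog_arm(rows=[[[-0.002,0,0,0,0,0],[-0.004,0,0,0,0,0],[-0.004,0,0,0,0,0]]])

```text
time_s: 33.38
eef_pos: [625.7, -97.6, 50.4]
ee_rot: [-0.001, -0.12, 0.993, 0.0]
force: [-9.2, -2.6, 4.8]
grip_width: 0.0
```

Emit:
jog_arm(rows=[[[-0.002,0,0,0,0,0],[-0.004,0,0,0,0,0],[-0.004,0,0,0,0,0]]])

```text
time_s: 33.63
eef_pos: [625.9, -97.6, 50.4]
ee_rot: [-0.002, -0.12, 0.993, 0.0]
force: [-11.8, -4.5, 5.7]
grip_width: 0.001
```

Emit:
jog_arm(rows=[[[-0.002,0,0,0,0,0],[-0.003,0,0,0,0,0],[-0.003,0,0,0,0,0]]])

```text
time_s: 33.88
eef_pos: [626.0, -97.6, 50.4]
ee_rot: [-0.002, -0.12, 0.993, 0.0]
force: [-13.0, -4.1, 7.2]
grip_width: 0.0
```

The buffer is felt again (about 14 N). I back off slowly so the drawer returns softly.

Emit:
jog_arm(rows=[[[0.01,0,0,0,0,0],[0.025,0,0,0,0,0],[0.04,0,0,0,0,0],[0.055,0,0,0,0,0],[0.07,0,0,0,0,0],[0.085,0,0,0,0,0],[0.1,0,0,0,0,0],[0.115,0,0,0,0,0]]])

```text
time_s: 34.55
eef_pos: [610.3, -101.4, 50.4]
ee_rot: [-0.0, -0.12, 0.993, -0.0]
force: [-6.6, -2.5, 2.7]
grip_width: -0.0
```

Emit:
jog_arm(rows=[[[0.015,0,0,0,0,0],[0.03,0,0,0,0,0],[0.045,0,0,0,0,0],[0.06,0,0,0,0,0],[0.075,0,0,0,0,0],[0.09,0,0,0,0,0],[0.09,0,0,0,0,0],[0.09,0,0,0,0,0]]])

```text
time_s: 35.22
eef_pos: [597.5, -104.5, 50.5]
ee_rot: [0.0, -0.12, 0.993, -0.0]
force: [-0.2, 0.3, -0.1]
grip_width: -0.001
```

```bash
python3 -c "
from h import *
to(np.array([605.5,-103.5,50])-120*U)
im=capture('wrist'); save(im,'w13')"
```

```text
tcp [ 597.5 -104.5   50.5] go [ 0.747 -0.007  0.003] [-0.  0. -0.] F [-0.21  0.34 -0.05] t 35.2167
```

View pics/w13.png

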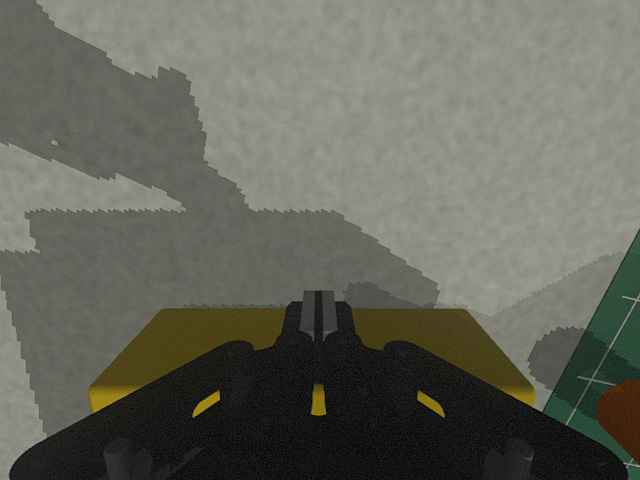

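The force is zero and the picture matches the one from before the first press, so the drawer is caught. I retreat and check from the cameras.

Emit:
jog_arm(rows=[[[0.2,0,0,0,0,0],[0.45,0,0,0,0,0],[0.7,0,0,0,0,0],[0.9,0,-0.2,0,0,0],[0.9,0,-0.4,0,0,0],[0.9,0,-0.4,0,0,0]]])

```text
time_s: 35.77
eef_pos: [467.6, -138.2, 115.3]
ee_rot: [0.003, -0.119, 0.993, -0.003]
force: [0.2, -0.9, 2.2]
grip_width: -0.001
```

```bash
python3 -c "
from h import *
s=capture('scene'); t=capture('top'); save(s,'s14');save(t,'t14')
for n,im in(('scene',s),('top',t)):
  old=cv2.imread(f'pics/{n}0.png')[:,:,::-1].copy()
  for k,i in(('old',old),('new',im)):
    for nm,lo,hi,mn in(('yel',(20,180,100),(32,255,255),300),('white',(0,0,165),(180,40,255),150),('blue',(105,120,60),(125,255,255),60),('wood',(8,100,50),(17,190,200),300)):
      print(n,k,nm,[c.round(1).tolist() for st,c,m in blobs(i,lo,hi,mn) if st[4]<9000][:6])
"
```

```text
scene old yel [[204.9, 257.4], [238.8, 349.9]]
scene old white [[454.5, 150.1], [352.6, 173.1], [313.0, 456.7]]
scene old blue [[448.7, 171.0]]
scene old wood [[573.5, 115.6], [459.1, 310.4]]
scene new yel [[204.9, 257.3], [238.9, 349.9]]
scene new white [[25.1, 10.7], [454.7, 150.3], [352.9, 173.4], [247.7, 447.2]]
scene new blue [[448.6, 170.9]]
scene new wood [[572.8, 113.9], [458.8, 310.5]]
top old yel [[397.2, 141.6], [418.7, 221.9], [629.2, 239.1]]
top old white []
top old blue []
top old wood [[57.2, 124.7], [241.9, 179.1], [81.5, 322.8]]
top new yel [[397.3, 141.6], [418.6, 222.1], [629.2, 239.1]]
top new white [[210.8, 310.9]]
top new blue []
top new wood [[57.4, 125.1], [241.8, 179.2], [80.7, 319.5]]
```

View pics/s14.png

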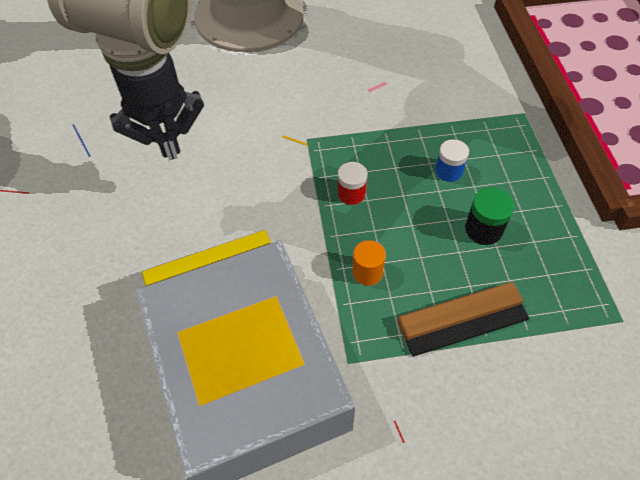

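View pics/t14.png

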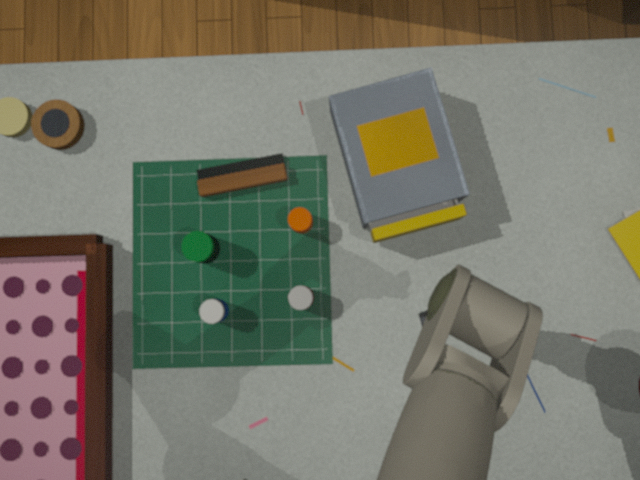

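The drawer front is back where it began (scene 204.9,257.3; top 418.6,222.1, within 0.2 px). The red pot, blue pot and squeegee are unmoved, and the arm is clear. I let it settle and hand in.

Emit:
jog_arm(rows=[[[0,0,0,0,0,0],[0,0,0,0,0,0],[0,0,0,0,0,0],[0,0,0,0,0,0]]])

```text
time_s: 36.2
eef_pos: [466.2, -136.4, 109.6]
ee_rot: [-0.001, -0.12, 0.993, 0.0]
force: [-1.0, 0.1, -0.5]
grip_width: 0.002
```

```bash
python3 -c "
from h import *
print(order.finish_job())"
```

```text
the job is handed in; nothing more can be done
None
```

The black pot with the green lid is in the drawer and the drawer is shut and caught. I handed the job in at about 36 s; it reports no verdict.

- **Opening:** I pressed the front to the soft stop, feeling about 14 N horizontally (16 N in all), and the drawer sprang fully out.
- **Placing:** I set the small pot down in the drawer on a felt touchdown and let it go. It stood upright in the wrist and scene views.
- **Closing:** I pressed the drawer to the buffer again, at the same force or slightly less, and backed off slowly so it returned softly.

**Last checks:**
- The drawer front is within 0.2 px of its starting place in both fixed views, with zero force on the tool.
- The red pot, blue pot and squeegee are within about 0.5 px of where they were in the scene view. In the top view the white-lid colour mask found nothing in the starting picture, so I could not compare the two pots there by numbers. By eye they are in place.
- The arm stands clear of everything.
- The pot cannot be seen once the drawer is shut. That it is still upright rests on the views from before closing and on the slow closing.

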